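Set the chute's gate rod to its middle click

TASK

Draw the brass chute's gate rod to its middle click position, so that the waiting rose quartz runs through into the porcelain cup, and leave the rod settled in that click. Move the stone only by opening the gate: do not touch it, and leave the tweezer, the loupe and the stone box where they are.

Things in the scene. Friction and masses are not known exactly. Their poses are not given: they have to be found in the camera images.
- chute: Fixed stand: dark wood base 170 x 400 x 12 mm with a brass trough (72 mm wide inside, outer walls at x = +-40 mm) sloping 28 degrees down along the stand's own -y into a white cup. Origin on the desk under the middle of the gate; x level across the trough, z up. The gate rod is pulled out level along the stand's -x; its gate plates reach 190 mm above the desk, the trough's upper end 275 mm.
- tab (a point): Centre of the rod's handle: upright brass tab 28 mm long (stand's x), 16 mm thick (stand's y), 44 mm high, 131 mm above the desk at the outer end of the 12 mm steel rod, free at both sides and above; axes parallel to the stand's. It lies at y = +13 mm in the stand's frame, x = -125 mm with the rod fully in, -225 mm fully out.
- rod (a joint): How far the rod is drawn out, m: 0 fully in (stop), 0.100 fully out (stop); starts near 0. Has about 3 N friction, stays where left. The middle click is one spring notch between 0.038 and 0.062, different each time, not seen from outside: it draws the rod in from about 2 mm, then takes about 10 N to leave either way. The gate frees the stone before the click and shuts again towards fully out.
- pin (a joint): Spring pin, steel with a 14 mm head, on the +y side of the dark steel block that guides the rod (x -47 to -77 mm in the stand's frame, top 129 mm above the desk). Moves level along the stand's y: about 0.0006 while it rides on the plain bar, about 0.004 m, sunk towards the rod, when dropped into the notch of the middle click.
- stone: Rose quartz tumble, pink egg-like stone 60 mm long and 54 mm thick, origin at its centre; loose, waiting in the trough on the uphill side (+y) of the closed gate.
- cup (a point): Centre of the inner floor of the white porcelain cup, 18 mm above the desk; the cup is fixed on the stand's base, 116 mm across its mouth, rim 82 mm above the desk.
- tweezer: Bystander: black steel tweezer 160 mm long lying along its x, 9 mm thick, origin under its middle.
- loupe: Bystander: chrome loupe, disc 60 mm across and 28 mm high with a 55 mm handle along its +x; origin under the disc's centre.
- stonebox: Bystander: smoked acrylic stone box 120 x 90 x 50 mm, open on top, origin under its centre.

How it is judged:
By the outcome, as a careful person would: the job done as asked, in the order asked, and still so for the second after the job is handed in, with the robot touching nothing.
It also fails if it takes over 43 s, if anything falls off the work surface, if the arm or the gripper's body presses on something with over 40 N, if the wrist force passes 120 N, or if a joint passes its speed limit or range.

ROBOT

A 7-joint arm with a two-finger parallel gripper is mounted at the origin on the work surface. World frame = base frame: x ahead of the robot, y to its left, z up, the work surface at z = 0. Lengths are in m, angles in rad, forces in N, time in s.
With the tool pointing down it reaches from about 0.35 to 0.9 m from the base axis. Payload 7.2 kg.
Tool frame: the origin (TCP) lies at the very end of the fingers, on their centre line; the grasp point (between the pads) lies 19 mm behind it (r.grasp_offset is the distance from the TCP to the grasp point, in m); z points along the fingers, y is the line along which they close (so a half turn about z gives the same grasp; the last joint's range is limited). The gripper opens to 85 mm and grips with 20 to 120 N. Pads are 22 mm wide; open, the fingers measure 114 mm over their backs; the gripper's body (76 mm by 85 mm) begins 54 mm behind the grasp point. The pads swing forward as they close: fully open they stand 13 mm farther back than shut.
Start: joints at [-1.359, 0.411, -0.013, 1.596, 0.006, 1.134, -0.082], TCP at [0.173, 0.601, 0.231] pointing down, gripper open.
Joint ranges: [-2.95, 2.95], [-0.29, 1.99], [-1.47, 1.44], [0.14, 2.54], [-1.03, 4.17], [0.13, 1.85], [-2.86, 2.86]. Speed limits (rad/s): [2.39, 2.39, 3.01, 3.01, 3.14, 3.14, 3.14].

INTERFACE

Orientations are given as a rotation vector (axis times angle).
In Python, from cell import r, cams gives the robot as it stands.
- The arm moves only by the shell command python3 -m inch 'ROWS'. ROWS is JSON, a list that holds one entry, the list of rows, each a list of 7 numbers: the shift along the tool's x, y, z in units of 50 mm (1.0 is 50 mm), then the turn, a rotation vector about the tool's x, y, z in rad, then the finger opening in mm, from 0 to 85.4. In form: [[[x, y, z, wx, wy, wz, grip], ...]]. A call has 1 to 10 rows; each row shifts and turns the commanded pose from where the row before left it, along the tool's axes as they then stand; what a row does not reach is not made up. A row lasts 1/8 s, in which the tool goes at most 62.5 mm and 10.7 degrees, less where a joint would pass 70% of its speed; a pose out of reach is approached as far as the arm can. A call is refused whole if a number of a shift passes 1 or a number of a turn 0.188, either way. A call with a gripper value outside its range is refused whole. The fingers move at their own pace and stop on an object; the grip force is fixed at half the most. Time passes only in rows, so rows that do not move let the fingers close. It gives the time, the measured TCP pose, the force, the opening and the grip force at its end, in the units of the state.
- r.read_state(): the state, without advancing time (a new reading comes with each control period).
- cams.capture(name): name is "scene" or "side" or "wrist"; returns (picture, depth): 384x512x3 uint8, red, green, blue; 384x512 float32, m along the optical axis (not along the pixel's ray), 0 where there is no reading.
- cams.get_calibration(name): a dict with "fx", "fy", "cx", "cy" (pixels), "R" (3x3) and "t" (3): a world point X has camera coordinates R X + t. Camera axes: x right, y down, z forward; pixel columns grow to the right and rows downward; lengths in m; the calibration is good to about 2 mm. The wrist camera is an equidistant fisheye: a pixel r from the principal point sees the ray r / f radians off the axis. A picture is of the moment at which its call begins: read the wrist's pose just before it. get_calibration takes no time and is no camera call; for the wrist camera it gives the pose at the moment of the call.
- r.job_done(): hands the job in; it is judged then, once.
Trained networks look in the newest picture that a camera, given by its name, has taken for a name from the list of things; names that differ only in an ending like _2 or _b are one class to them, and where a whole thing is asked for, a point or a joint stands for the part that bears it (a point fixed in the world has none). Each returns a list of dicts, best first, with "score" (0 to 1); they miss things now and then, are a little off and sometimes report something else, mostly with a low value. They report only what shows in the picture. A call takes as long as a camera call.
- cams.trace(camera, label): "mask" (384x512 bool, what is visible of it) and "box" ([left, top, right, bottom] in pixels, round what is visible of it).
- cams.mark_of(camera, label): "centre" ([column, row] in pixels: a listed point, or the origin of a listed thing).
The state is a dict: "time": time; "joint_pos": joint angles; "qvel": joint speeds; "joint_efforts": joint torques, N m; "ee_pos": TCP position; "tcp_rot": TCP orientation; "force": force on the tool from outside, world axes, zero at the start; "wrist_torque": the same for the moment, N m; "gripper_width": finger opening in m; "grip_force": force on a finger pad.
Only numpy, scipy, OpenCV 4.12 (cv2) and the standard library are available. Lean on these libraries where they do the work, as an engineer would, in place of code of your own. Each camera call takes 0.05 s, during which the arm holds its last target. There are 200 camera calls.

## Working session

There is one attempt and no reset: what is moved stays moved. The work goes in short steps, Python scripts to look and compute and a shell command to move; the robot and the scene stay as the last step left them, time stands still between calls to the robot, and variables do not carry over. Pictures are saved under pics/ and viewed, at most 10 in all, crops included, and the job is handed in when it is done.

```bash
mkdir -p pics; cat > h.py <<'E'
import numpy as np, cv2
from cell import r, cams
def pt(cam,depth,uv,win=2):
    c=cams.get_calibration(cam);u,v=uv
    p=depth[int(v)-win:int(v)+win+1,int(u)-win:int(u)+win+1];p=p[p>0];z=np.median(p)
    X=np.array([(u-c['cx'])/c['fx']*z,(v-c['cy'])/c['fy']*z,z])
    return np.array(c['R']).T@(X-np.array(c['t']))
def ray(cam,uv,h):
    c=cams.get_calibration(cam);R=np.array(c['R']);o=-R.T@np.array(c['t'])
    d=R.T@np.array([(uv[0]-c['cx'])/c['fx'],(uv[1]-c['cy'])/c['fy'],1]);return o+d*(h-o[2])/d[2]
def proj(cam,X):
    c=cams.get_calibration(cam);p=np.array(c['R'])@X+np.array(c['t']);return [c['cx']+c['fx']*p[0]/p[2],c['cy']+c['fy']*p[1]/p[2]]
E
python3 - <<'E'
from h import *
np.set_printoptions(precision=4,suppress=True)
ims=[]
for cam in ['scene','side']:
    im,d=cams.capture(cam);np.save(cam+'_d.npy',d);ims.append(im)
    for l,h in [('chute',0),('tab',.131),('cup',.018),('stone',None),('pin',None),('tweezer',0.0),('loupe',0),('stonebox',0)]:
        for m in cams.mark_of(cam,l)[:1]:
            print(cam,l,round(m['score'],2),np.round(m['centre']), pt(cam,d,m['centre']), ray(cam,m['centre'],h) if h is not None else '')
cv2.imwrite('pics/a.png',ims[0][...,::-1]);cv2.imwrite('pics/b.png',ims[1][...,::-1])
s=r.read_state();print(s['time'],s['ee_pos'],s['tcp_rot'],s['force'],s['gripper_width'])
E
```

```text
scene chute 0.88 [255. 264.] [0.8289 0.0773 0.1272] [0.6903 0.0715 0.    ]
scene cup 0.76 [196. 256.] [ 0.7396 -0.072   0.0631] [ 0.6893 -0.0834  0.018 ]
scene stone 0.49 [260. 206.] [0.7199 0.0802 0.2046] Traceback (most recent call last):
  File "<stdin>", line 7, in <module>
ValueError: it knows: chute, cup, loupe, stone, stonebox, tab, tweezer
```

```bash

python3 - <<'E'
from h import *
np.set_printoptions(precision=4,suppress=True)
ims=[]
for cam in ['scene','side']:
    im,d=cams.capture(cam);np.save(cam+'_d.npy',d);ims.append(im)
    cv2.imwrite(f'pics/{cam}.png',im[...,::-1])
    for l,h in [('chute',0),('tab',.131),('cup',.018),('stone',None),('tweezer',0.0),('loupe',0),('stonebox',0)]:
        for m in cams.mark_of(cam,l)[:2]:
            print(cam,l,round(m['score'],2),np.round(m['centre']), pt(cam,d,m['centre']), ray(cam,m['centre'],h) if h is not None else '')
s=r.read_state();print(s['time'],s['ee_pos'],s['tcp_rot'],s['force'],s['gripper_width'])
E
```

```text
scene chute 0.66 [253. 267.] [0.7164 0.0671 0.0151] [0.7001 0.0664 0.    ]
scene tab 0.5 [194. 255.] [ 0.7395 -0.077   0.0655] [ 0.8128 -0.06    0.131 ]
scene cup 0.74 [195. 257.] [ 0.7388 -0.0756  0.0586] [ 0.6937 -0.086   0.018 ]
scene stone 0.52 [264. 207.] [0.7306 0.0896 0.2104] 
scene tweezer 0.68 [134. 198.] [ 0.413  -0.3311  0.0031] [ 0.4084 -0.3329  0.    ]
scene loupe 0.93 [318. 206.] [0.4379 0.2494 0.0189] [0.4104 0.253  0.    ]
scene stonebox 0.62 [387. 242.] [0.6294 0.4159 0.0464] [0.5717 0.4358 0.    ]
scene stonebox 0.28 [263. 206.] [0.7286 0.0877 0.211 ] [0.4264 0.0807 0.    ]
side chute 0.65 [286. 230.] [0.6593 0.0188 0.0427] [0.6852 0.0676 0.    ]
side tab 0.88 [250. 200.] [0.5714 0.0813 0.1393] [0.5761 0.0927 0.131 ]
side cup 0.92 [306. 252.] [ 0.649  -0.1256  0.0754] [ 0.6846 -0.0677  0.018 ]
side cup 0.54 [287. 232.] [0.6629 0.0168 0.0381] [0.6751 0.0396 0.018 ]
side stone 0.66 [287. 176.] [0.6816 0.0658 0.2007] 
side tweezer 0.79 [257. 361.] [ 0.4105 -0.3399  0.0013] [ 0.4109 -0.339   0.    ]
side loupe 0.68 [186. 219.] [0.4053 0.2219 0.0231] [0.4121 0.2533 0.    ]
side stonebox 0.95 [214. 182.] [0.5596 0.3917 0.0267] [0.5723 0.4335 0.    ]
1.05 [0.1726 0.6007 0.2313] [0.438  3.1109 0.0001] [0.4612 0.218  0.3772] 0.08528997578044611
```

View pics/scene.png

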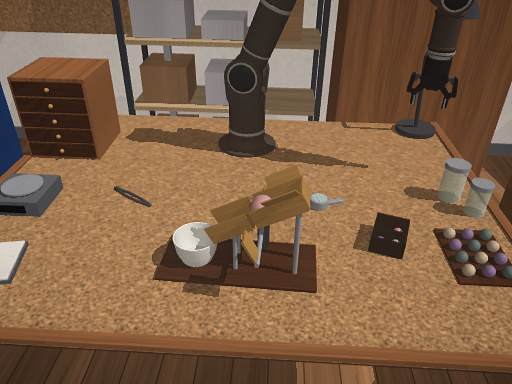

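View pics/side.png

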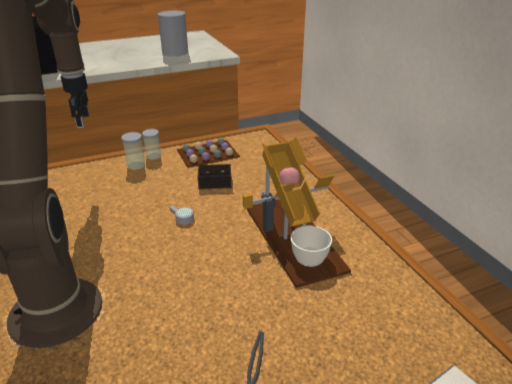

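```bash

python3 - <<'E'
from h import *
np.set_printoptions(precision=4,suppress=True)
def cloud(cam):
    d=np.load(cam+'_d.npy');c=cams.get_calibration(cam)
    v,u=np.nonzero(d>0);z=d[v,u]
    X=np.c_[(u-c['cx'])/c['fx']*z,(v-c['cy'])/c['fy']*z,z]-np.array(c['t'])
    return X@np.array(c['R'])
P={c:cloud(c) for c in ['scene','side']}
for cam,p in P.items():
    near=(abs(p[:,0]-.69)<.2)&(abs(p[:,1]-.06)<.3)
    print(cam,'desk z',np.median(p[near&(abs(p[:,2])<.006)][:,2]))
    b=p[near&(p[:,2]>.008)&(p[:,2]<.016)]
    print(len(b),cv2.minAreaRect(b[:,:2].astype(np.float32)*1000), np.percentile(b[:,:2],[1,50,99],axis=0))
p=P['side'];t=p[(abs(p[:,0]-.574)<.035)&(abs(p[:,1]-.085)<.035)&(p[:,2]>.09)&(p[:,2]<.17)]
print(len(t),np.percentile(t,[2,25,50,75,98],axis=0))
for h in (.131,):
  for b in cams.trace('side','tab')[:1]:
    x=b['box'];print(b['score'],x,int(b['mask'].sum()));m=b['mask'];v,u=np.nonzero(m);print(ray('side',[u.mean(),v.mean()],.131))
c=cams.get_calibration('side');print(-np.array(c['R']).T@c['t'])
E
```

```text
scene desk z 0.0016173407640719699
4931 ((691.7999267578125, 27.213775634765625), (399.3004150390625, 175.10665893554688), 87.81197357177734) [[ 0.6159 -0.169 ]
 [ 0.7249  0.0616]
 [ 0.7808  0.2236]]
side desk z -0.0006461942272406404
2404 ((689.6185302734375, 24.889495849609375), (403.30059814453125, 171.25294494628906), 87.61007690429688) [[ 0.6001 -0.1746]
 [ 0.6517 -0.0713]
 [ 0.7671  0.2134]]
178 [[0.5508 0.0787 0.1118]
 [0.5584 0.0814 0.1236]
 [0.5669 0.0835 0.1296]
 [0.577  0.0863 0.1443]
 [0.6058 0.0939 0.1532]]
0.59 [242.7, 175.0, 334.7, 207.7] 561
[0.7054 0.0914 0.131 ]
[ 0.1576 -0.9261  0.8687]
```

```bash
python3 -m inch '[[[0,0,0,0,0,-0.12,85],[0,0,0,0,0,-0.12,85],[-0.7,-0.85,0,0,0,0,85],[-0.7,-0.85,0,0,0,0,85],[-0.7,-0.85,0,0,0,0,85],[-0.7,-0.85,0,0,0,0,85],[-0.7,-0.85,0,0,0,0,85],[-0.7,-0.85,0,0,0,0,85],[-0.7,-0.85,0,0,0,0,85],[-0.7,-0.85,0,0,0,0,85]]]'
cat > go.py <<'E'
import sys
from h import *
from scipy.spatial.transform import Rotation as Ro
s=r.read_state();R=Ro.from_rotvec(s['tcp_rot']);g=np.array(eval(sys.argv[1]))
print('t',s['time'],'pos',np.round(s['ee_pos'],4),'units',np.round(R.inv().apply(g-s['ee_pos'])/.05,2),'F',np.round(s['force'],1))
W=Ro.from_euler('z',-0.04)*Ro.from_rotvec([0,np.pi,0])
print('turn',np.round((R.inv()*W).as_rotvec(),3))
E
python3 go.py '[.5655,.0913,.231]'
```

```text
time: 2.35
ee_pos: [0.4399, 0.2484, 0.2317]
tcp_rot: [0.062, 3.14, 0.001]
force: [0.8, 0.5, -0.5]
gripper_width: 0.0849
grip_force: 0.0
t 2.35 pos [0.4399 0.2484 0.2317] units [-2.64 -3.04  0.01] F [ 0.8  0.5 -0.5]
turn [0.001 0.001 0.   ]
```

```bash
python3 -m inch '[[[-0.66,-0.76,0,0,0,0,85],[-0.66,-0.76,0,0,0,0,85],[-0.66,-0.76,0,0,0,0,85],[-0.66,-0.76,0,0,0,0,85],[0,0,0,0,0,0,50]]]'
python3 go.py '[.5655,.0913,.118]'
python3 - <<'E'
from h import *
im,d=cams.capture('wrist');cv2.imwrite('pics/w1.png',im[...,::-1]);np.save('w1d.npy',d)
c=cams.get_calibration('wrist');f=c['fx'];R=np.array(c['R'])
v,u=np.nonzero(d>0);a=(u-c['cx'])/f;b=(v-c['cy'])/f;th=np.hypot(a,b)+1e-9;z=d[v,u];k=np.tan(th)/th*z
p=(np.c_[a*k,b*k,z]-np.array(c['t']))@R
t=p[(abs(p[:,0]-.565)<.035)&(abs(p[:,1]-.09)<.035)&(p[:,2]>.14)&(p[:,2]<.165)]
print(len(t),np.percentile(t,[1,25,50,75,99],axis=0))
print(cv2.minAreaRect(t[:,:2].astype(np.float32)*1000))
for l in('tab','chute'):
  for m in cams.mark_of('wrist',l)[:1]: print(l,m)
E
```

```text
time: 2.98
ee_pos: [0.5666, 0.0882, 0.2313]
tcp_rot: [0.073, 3.14, -0.003]
force: [0.4, -0.3, -0.8]
gripper_width: 0.0696
grip_force: 0.0
t 2.975 pos [0.5666 0.0882 0.2313] units [0.03 0.07 2.27] F [ 0.4 -0.3 -0.8]
turn [-0.002  0.001 -0.006]
738 [[0.54986928 0.08616816 0.14195291]
 [0.55454578 0.09027972 0.15158905]
 [0.56161975 0.09416704 0.15241174]
 [0.56916522 0.09809668 0.15297054]
 [0.5776155  0.10236089 0.15423213]]
((563.9735107421875, 94.29207611083984), (15.976348876953125, 28.46525001525879), 87.65652465820312)
tab {'centre': [259.2, 192.1], 'score': 0.63}
chute {'centre': [248.5, 252.9], 'score': 0.72}
```

View pics/w1.png

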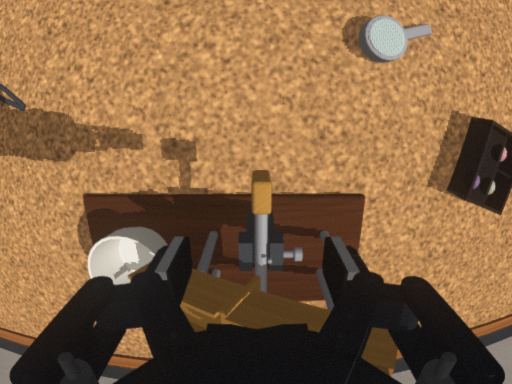

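Wrist view: brass tab at (261,192), guide block (262,250), pin head (298,254), all clear of the fingers; the measured tab rectangle (16 x 28 mm, z 0.153) agrees with the given sizes. Descend on (0.564, 0.0943).

```bash
python3 -m inch '[[[0.05,0.12,0,0,0,-0.006,50],[0,0,0.57,0,0,0,50],[0,0,0.57,0,0,0,50],[0,0,0.57,0,0,0,50],[0,0,0.56,0,0,0,50],[0,0,0,0,0,0,50]]]'
python3 go.py '[.564,.0943,.118]'
```

```text
time: 3.88
ee_pos: [0.5604, 0.1002, 0.1162]
tcp_rot: [-0.049, -3.137, 0.001]
force: [0.3, -0.1, 0.9]
gripper_width: 0.0495
grip_force: 0.0
t 3.875 pos [0.5604 0.1002 0.1162] units [-0.07 -0.11 -0.04] F [ 0.3 -0.1  0.9]
turn [-0.001 -0.004  0.009]
```

```bash
python3 -m inch '[[[-0.07,-0.12,-0.02,0,0,0.009,50],[0,0,0,0,0,0,30],[0,0,0,0,0,0,30]]]'
python3 go.py '[.564,.0943,.118]'
```

```text
time: 4.25
ee_pos: [0.5663, 0.0927, 0.1198]
tcp_rot: [0.068, 3.139, 0.001]
force: [-0.4, 0.0, -0.0]
gripper_width: 0.0301
grip_force: 0.0
t 4.25 pos [0.5663 0.0927 0.1198] units [0.05 0.03 0.04] F [-0.4  0.  -0. ]
turn [ 0.001  0.002 -0.003]
```

```bash
python3 -m inch '[[[0,0.015,0,0,0,0,10],[0,0,0,0,0,0,10],[0,0,0,0,0,0,10],[0,0,0,0,0,0,10]]]'
python3 - <<'E'
from h import *
for _ in range(4):
    im,d=cams.capture('wrist');s=r.read_state();print(s['ee_pos'],s['force'],s['wrist_torque'],s['gripper_width'],s['grip_force'])
E
```

```text
time: 4.75
ee_pos: [0.566, 0.0916, 0.1196]
tcp_rot: [0.07, 3.14, -0.002]
force: [-1.0, -5.4, 5.1]
gripper_width: 0.015
grip_force: 59.3
[0.56601687 0.09159228 0.11958799] [-2.15376861 -5.86513444  6.21969923] [-0.96006612  0.38604512  0.01332952] 0.01527231616382645 59.2540580034256
[0.56601673 0.09158868 0.11958903] [-2.76345698 -4.6404646   5.85889359] [-9.87061003e-01  3.59045857e-01  6.50301075e-05] 0.0151541508989265 59.25598740577698
[0.566035   0.09158361 0.11957344] [-2.08290591 -5.32064879  5.54322834] [-0.98018983  0.30583599  0.03801379] 0.01530198603671705 59.25618052482605
[0.56600082 0.09162147 0.11956432] [-2.03276368 -5.69641312  6.15208573] [-1.0559537   0.35147791  0.04506973] 0.015174875469874755 59.2546820640564
```

```bash
python3 -m inch '[[[0.06,-0.015,-0.015,0,0,0,10],[0.08,0,0,0,0,0,10],[0.08,0,0,0,0,0,10],[0.08,0,0,0,0,0,10],[0.08,0,0,0,0,0,10],[0.08,0,0,0,0,0,10],[0.08,0,0,0,0,0,10],[0.08,0,0,0,0,0,10],[0.04,0,0,0,0,0,10],[0,0,0,0,0,0,10]]]'
cat > f.py <<'E'
from h import *
X=[];F=[]
for _ in range(2):
    cams.capture('wrist');s=r.read_state();X.append(s['ee_pos']);F.append(s['force'])
x=np.mean(X,0);print('draw mm',round((.5660-x[0])*1000/.9992,2),'pos',x.round(4),'F',np.mean(F,0).round(1),s['gripper_width'],s['time'])
E
python3 f.py
```

```text
time: 6.2
ee_pos: [0.5335, 0.093, 0.1197]
tcp_rot: [0.069, 3.139, -0.001]
force: [2.8, -3.8, -2.4]
gripper_width: 0.0156
grip_force: 59.2
draw mm 32.59 pos [0.5334 0.093  0.1196] F [ 3.2 -4.2 -2.7] 0.015226501795971115 6.3
```

```bash
python3 -m inch '[[[0.03,0,0,0,0,0,10],[0.03,0,0,0,0,0,10],[0,0,0,0,0,0,10]]]' | egrep 'ee_pos|^force'
python3 -m inch '[[[0.03,0,0,0,0,0,10],[0,0,0,0,0,0,10]]]'| egrep 'ee_pos|^force'
python3 -m inch '[[[0.03,0,0,0,0,0,10],[0,0,0,0,0,0,10]]]'| egrep 'ee_pos|^force'; python3 f.py
```

```text
ee_pos: [0.53, 0.0932, 0.1196]
force: [2.4, -5.1, -1.7]
ee_pos: [0.5278, 0.0933, 0.1196]
force: [-1.5, -5.8, 1.6]
ee_pos: [0.5264, 0.0934, 0.1196]
force: [-0.2, -5.8, 1.4]
draw mm 39.64 pos [0.5264 0.0933 0.1196] F [-1.1 -5.1  1. ] 0.015495584095699979 7.275
```

```bash
python3 -m inch '[[[0.02,0,0,0,0,0,10],[0,0,0,0,0,0,10]]]' | egrep 'ee_pos|^force'
python3 f.py; python3 -m inch '[[[0.02,0,0,0,0,0,10],[0,0,0,0,0,0,10]]]'| egrep 'ee_pos|^force'; python3 f.py
```

```text
ee_pos: [0.5261, 0.0934, 0.1196]
force: [1.7, -5.6, -1.5]
draw mm 39.97 pos [0.5261 0.0934 0.1196] F [ 2.3 -5.5 -1.5] 0.014984059861742298 7.625
ee_pos: [0.5258, 0.0934, 0.1196]
force: [5.1, -5.9, -3.6]
draw mm 40.2 pos [0.5258 0.0934 0.1196] F [ 5.1 -5.1 -3.3] 0.015285959713513247 7.975
```

```bash
python3 -m inch '[[[-0.03,0,0,0,0,0,10],[0,0,0,0,0,0,10]]]' | egrep 'ee_pos|^force'
python3 - <<'E'
from h import *
a,_=cams.capture('wrist');b,_=cams.capture('side')
w=cv2.resize(a[150:330,140:380],(480,360),interpolation=3);s=cv2.resize(b[130:290,220:360],(315,360),interpolation=3)
cv2.imwrite('pics/n.png',np.hstack([w,s])[...,::-1])
E
```

```text
ee_pos: [0.526, 0.0934, 0.1196]
force: [0.5, -4.3, 0.5]
```

View pics/n.png

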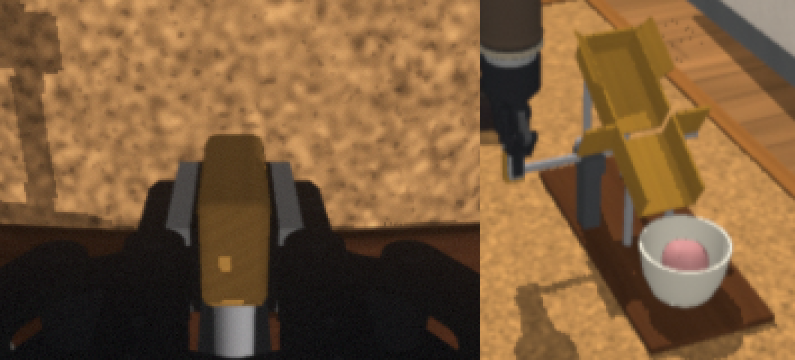

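The stone sits in the cup (side crop ~(685,262)) and the tab is held at the notch with almost no axial force. Release, rise, and check the pin.

```bash
python3 -m inch '[[[0,0,0,0,0,0,40],[0,0,0,0,0,0,40],[0,0,0,0,0,0,45],[0,0,-0.4,0,0,0,45],[0,0,-0.6,0,0,0,45],[0,0,-0.6,0,0,0,45],[0,0,-0.7,0,0,0,45],[0,0,0,0,0,0,45],[0,0,0,0,0,0,45]]]'
python3 - <<'E'
from h import *
im,d=cams.capture('wrist');b,_=cams.capture('side')
a=cv2.imread('pics/w1.png')[...,::-1]
f=lambda q:cv2.resize(q[150:300,180:330],(390,390),interpolation=3)
cv2.imwrite('pics/rel.png',np.hstack([f(a),f(im)])[...,::-1])
c=cams.get_calibration('wrist');R=np.array(c['R'])
v,u=np.nonzero(d>0);x=(u-c['cx'])/c['fx'];y=(v-c['cy'])/c['fx'];th=np.hypot(x,y)+1e-9;z=d[v,u];k=np.tan(th)/th*z
p=(np.c_[x*k,y*k,z]-np.array(c['t']))@R
t=p[(abs(p[:,0]-.524)<.035)&(abs(p[:,1]-.094)<.03)&(p[:,2]>.145)&(p[:,2]<.165)]
print(cv2.minAreaRect(t[:,:2].astype(np.float32)*1000))
for m in cams.mark_of('side','stone')[:1]: print(m)
E
```

```text
time: 9.45
ee_pos: [0.5259, 0.0946, 0.234]
tcp_rot: [-0.067, -3.14, -0.0]
force: [0.4, 0.2, -0.3]
gripper_width: 0.045
grip_force: 0.0
((524.80859375, 92.99063110351562), (16.05052947998047, 27.84872817993164), 87.38614654541016)
{'centre': [308.8, 246.1], 'score': 0.51}
```

View pics/rel.png

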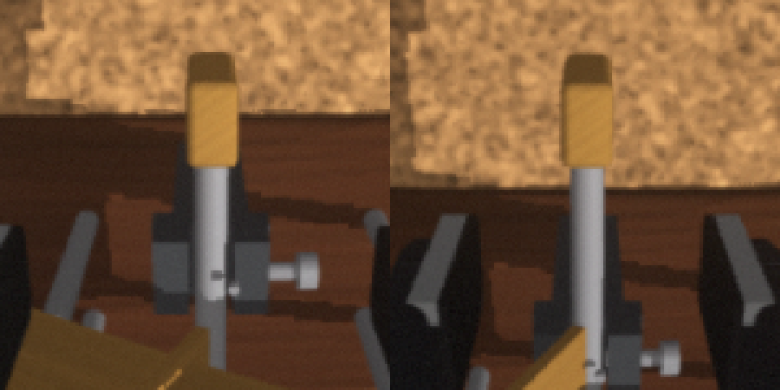

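The pin head's gap to the block has shrunk from about 28 to 19 px (about 3.2 mm), so the pin has dropped into the notch. The tab has moved about 39 mm and the stone is in the cup.

```bash
python3 -c "
from cell import r
print(r.job_done())"
```

```text
the job is handed in; nothing more can be done
None
```

The job is handed in: the gate rod is drawn about 40 mm and settled in its middle click (pin sunk about 3 mm), the rose quartz is in the porcelain cup, and the arm is clear and never went near the tweezer, loupe or stone box.

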